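# Refit a coffee grinder's burr carrier and latch it

### The arm

A 6-joint arm with a two-finger parallel gripper is mounted at the origin on the work surface. World frame = base frame: x ahead of the robot, y to its left, z up, the work surface at z = 0. Lengths are in m, angles in rad, forces in N, time in s.
With the tool pointing down it reaches from about 0.375 to 0.9 m from the base axis. Payload 3.1 kg.
Tool frame: the origin (TCP) lies at the very end of the fingers, on their centre line; the grasp point (between the pads) lies 19 mm behind it; z points along the fingers, y is the line along which they close (so a half turn about z gives the same grasp; the last joint's range is limited). The gripper opens to 87 mm and grips with 3 to 60 N. Pads are 19 mm wide; open, the fingers measure 117 mm over their backs; the gripper's body (75 mm by 190 mm) begins 51 mm behind the grasp point.
Start: joints at [-1.446, 0.527, 1.433, -0, 1.181, -0.178], TCP at [0.186, -0.597, 0.223] pointing down, gripper open.
Joint ranges: [-3.08, 3.08], [-0.75, 2.2], [0.22, 2.44], [-1.43, 4.57], [0, 2.65], [-2.85, 2.85]. Speed limits (rad/s): [2.79, 2.79, 3.14, 3.14, 3.14, 3.14].

### API

Orientations are given as a unit quaternion [x, y, z, w].
In Python, from rig import robot gives the robot as it stands. The module is installed in compiled form; this text tells all that it offers.
- The arm moves only by the tool servo_tool, never from a script. Its argument "rows" is one flat list of numbers, 5 for each row, row after row: the closure, from -1 (fully open) to 1 (shut), so that 0 is half open, then the shift along the tool's x, y, z in m, then the turn about the tool's z in degrees. A call has 1 to 5 rows; each row shifts and turns the commanded pose from where the row before left it, along the tool's axes as they then stand; what a row does not reach is not made up. A row lasts 1/12 s, in which the tool goes at most 41.7 mm and 7.16 degrees, less where a joint would pass 70% of its speed; a pose out of reach is approached as far as the arm can. A call with a gripper value outside its range is refused whole. The fingers move at their own pace and stop on an object; "newtons" is the grip in N (left out, the last holds). Time passes only in rows, so rows that do not move let the fingers close. It gives the time, the measured TCP pose, the force, the opening and the grip force at its end, in the units of the state.
- robot.get_obs(): the state, without advancing time (a new reading comes with each control period).
- robot.camera(name): name is "scene" or "top" or "wrist"; returns a dict with "pixels" (480x640x3 uint8, red, green, blue), "intrinsics" (3x3 intrinsics, pixels), "rvec" (rotation vector, rad) and "tvec" (3), from world to camera coordinates, as OpenCV has them; the wrist camera has in their place "mount" (4x4, takes a point from camera to tool coordinates, whose origin is the TCP and whose axes are the flange's). Camera axes: x right, y down, z forward; pixel columns grow to the right and rows downward; lengths in m; the calibration is good to about 2 mm. A picture is of the moment at which its call begins: read the wrist's pose just before it. There is no depth.
- robot.hand_in(): hands the job in; it is judged then, once.
Trained networks look in a picture, given as the dict that the camera call returned (one of the last four; its "shot" number tells which), for a name from the list of things; names that differ only in an ending like _2 or _b are one class to them, and where a whole thing is asked for, a point or a joint stands for the part that bears it (a point fixed in the world has none). Each returns a list of dicts, best first, with "score" (0 to 1); they miss things now and then, are a little off and sometimes report something else, mostly with a low value. They report only what shows in the picture. A call takes as long as a camera call.
- robot.spot_in(picture, query): "at" ([x, y, z] in m, in world coordinates, good to about 4 mm: the middle of the surface that is visible of it).
- robot.outline_of(picture, query): "region" (480x640 bool, what is visible of it).
- robot.place_of(picture, query): "at" ([x, y, z] in m, in world coordinates, good to about 4 mm: a listed point, or the origin of a listed thing).
The state is a dict: "time": time; "q": joint angles; "joint_velocities": joint speeds; "joint_torque": joint torques, N m; "position": TCP position; "tool_rot": TCP orientation; "ft_force": force on the tool from outside, world axes, zero at the start; "moment": the same for the moment, N m; "grip_width": finger opening in m; "grip_force": force on a finger pad.
Only numpy, scipy, OpenCV 4.12 (cv2) and the standard library are available. Lean on these libraries where they do the work, as an engineer would, in place of code of your own. Each camera call takes 0.05 s, during which the arm holds its last target. There are 200 camera calls.

### The job

Refit the cleaned burr carrier on the open grinder head: swing the latch out of the way, lower the carrier gently over the central shaft with its lug's hole on the small pin until it lies flat and fully home, then swing the latch fully closed over its rim. Leave the loose burr ring, the bowl and the stack of tubs where they are.

Things in the scene. Friction and masses are not known exactly. Their poses are not given: they have to be found in the camera images.
- seat (a point): Fixed grinder head: grey block on a dark foot, with a round flat dark steel seat (radius 62; all sizes in mm). Point: centre of the seat's top, 60 above the bench, on the axis of the upright steel shaft (diameter 16, rises 54 above the seat, last 7 tapered to 8). Axes: z up, +y from the shaft to the anti-rotation pin; the latch's pivot is on -y.
- pin_tip (a point): Top of the anti-rotation pin: an upright steel pin of diameter 8 mm, 44 mm from the shaft's axis, standing 20 mm above the seat, the last 6 mm tapered to 3 mm. Same axes as seat.
- carrier_mid (a point): Burr carrier, loose aluminium, about 0.35 kg, lying flat: disc radius 52 mm, 8 mm thick, bore 19 mm; lug at +y (30 wide, to 63 from the axis) with a hole of 11. On top a square hub, 36 across flats, 8 to 38 above the underside, to grasp; its flats face 45 degrees off the x and y axes. Point: on the axis, 19 above the underside; z up. Home: 19 above seat, +y axes alike.
- carrier_pin_hole (a point): Centre of the 11 mm through hole in the carrier's lug, on the underside, 44 mm from the carrier's axis along +y. Same axes as carrier_mid.
- latch (a joint): Angle of the swing latch, rad: 0 = closed against its stop, the arm pointing at the shaft over the carrier's rim; grows clockwise seen from above to 1.6 = open. Turns stiffly (about 1.5 N at the knob), stays where left. The carrier's place is free only beyond about 1.1. Closed: under 0.15.
- latch_pivot (a point): Axis of the latch, on the head's -y, 75 mm from the shaft's axis; point at the underside of the arm, 70.5 above the bench. The latch is a steel bar 16 wide, 8 thick: its arm reaches 42 from the axis along +y of this frame, its tail 48 along -y, with the knob on the tail's end. z up; turns with the latch.
- latch_knob (a point): Middle of the latch's upright round black knob: diameter 16 mm, 34 mm high, from 78.5 to 112.5 mm above the bench; the point is at 95.5 mm, 48 mm from the pivot's axis. To move the latch, push or pinch it and follow the arc about latch_pivot.
- burr_ring: Bystander: loose plain steel burr ring without hub or lug, outer diameter 80, hole 44, 10 mm thick, lying flat; origin at the centre of its underside.
- bowl: Bystander: white cupping bowl, 96 mm wide, 60 mm high; origin at the centre of its underside.
- tubs: Bystander: stack of three dark sample tubs with white lids, 76 mm wide, 108 mm high, one piece; origin at the centre of its underside.

How it is judged:
By the outcome, as a careful person would: the job done as asked, in the order asked, and still so for the second after the job is handed in, with the robot touching nothing.
It also fails if it takes over 69 s, if anything falls off the work surface, if the arm or the gripper's body presses on something with over 40 N, if the wrist force passes 120 N, or if a joint passes its speed limit or range.

## Working session

There is one attempt and no reset: what is moved stays moved. The work goes in short steps, Python scripts to look and compute and a tool call to move; the robot and the scene stay as the last step left them, time stands still between calls to the robot, and variables do not carry over. Pictures are saved under pics/ and viewed, at most 10 in all, crops included, and the job is handed in when it is done.

Besides the shell and the picture viewer there is one more tool, called after "Call:" as name(argument=value, ...) on one line, values as JSON. servo_tool: Moves the arm, as the interface text tells. Its arguments: {"type":"object","properties":{"rows":{"type":"array","items":{"type":"number"}},"newtons":{"type":"number"}},"required":["rows"]}

```bash
mkdir -p pics
cat > h.py <<'E'
import numpy as np, cv2
from rig import robot
from scipy.spatial.transform import Rotation as R
def shot(name, fn=None):
    c=robot.camera(name)
    if fn: cv2.imwrite('pics/'+fn, c['pixels'][:,:,::-1])
    return c
E
python3 - <<'E'
from h import *
o=robot.get_obs(); print(o['position'],o['tool_rot'],o['time'],o['grip_width'])
print(R.from_quat(o['tool_rot']).as_matrix().round(3))
for n in ['scene','top']:
    c=shot(n,n+'0.png')
    for q in ['seat','pin_tip','carrier_mid','carrier_pin_hole','latch','latch_pivot','latch_knob','burr_ring','bowl','tubs']:
        try:
            r=robot.place_of(c,q); print(n,q,[(np.round(d['at'],4),round(d['score'],2)) for d in r[:2]])
        except Exception as e: print(n,q,e)
E
```

```text
[ 0.18627882 -0.59582443  0.22157221] [ 9.88563916e-01  1.50798585e-01  9.52067429e-06 -1.08174366e-03] 0.0 0.08732268422547855
[[ 0.955  0.298 -0.   ]
 [ 0.298 -0.955  0.002]
 [ 0.    -0.002 -1.   ]]
scene seat [(array([ 0.4838, -0.1003,  0.0579]), 0.75)]
scene pin_tip [(array([ 0.4628, -0.0566,  0.0803]), 0.9), (array([ 0.7431,  0.1847, -0.0048]), 0.71)]
scene carrier_mid [(array([0.524 , 0.314 , 0.0154]), 0.68)]
scene carrier_pin_hole [(array([ 0.4898,  0.3483, -0.002 ]), 0.76)]
scene latch it knows: bowl, burr_ring, carrier_mid, carrier_pin_hole, latch_knob, latch_pivot, pin_tip, seat, tubs
scene latch_pivot [(array([ 0.5055, -0.1663,  0.07  ]), 0.72)]
scene latch_knob [(array([ 0.5107, -0.2158,  0.0989]), 0.9), (array([ 0.4806, -0.0944,  0.0579]), 0.66)]
scene burr_ring [(array([ 0.4902,  0.1426, -0.0039]), 0.63)]
scene bowl [(array([ 7.412e-01,  1.849e-01, -1.000e-04]), 0.8), (array([7.863e-01, 2.000e-02, 6.000e-04]), 0.46)]
scene tubs [(array([ 0.7883,  0.0216, -0.0032]), 0.84)]
top seat [(array([ 0.476 , -0.0939,  0.0586]), 0.79)]
top pin_tip [(array([ 0.4648, -0.0548,  0.0815]), 0.87)]
top carrier_mid [(array([0.5142, 0.3187, 0.0191]), 0.56)]
top carrier_pin_hole [(array([0.4934, 0.355 , 0.0043]), 0.63), (array([0.7884, 0.0197, 0.0018]), 0.5)]
top latch it knows: bowl, burr_ring, carrier_mid, carrier_pin_hole, latch_knob, latch_pivot, pin_tip, seat, tubs
top latch_pivot [(array([ 0.5059, -0.1716,  0.0694]), 0.83)]
top latch_knob [(array([ 0.5072, -0.2138,  0.096 ]), 0.54), (array([0.4924, 0.3543, 0.0026]), 0.22)]
top burr_ring [(array([0.4942, 0.1383, 0.0006]), 0.6)]
top bowl [(array([ 0.7458,  0.1803, -0.0014]), 0.82)]
top tubs [(array([0.7878, 0.0201, 0.0011]), 0.91), (array([ 0.5108, -0.214 ,  0.0962]), 0.48)]
```

View pics/top0.png

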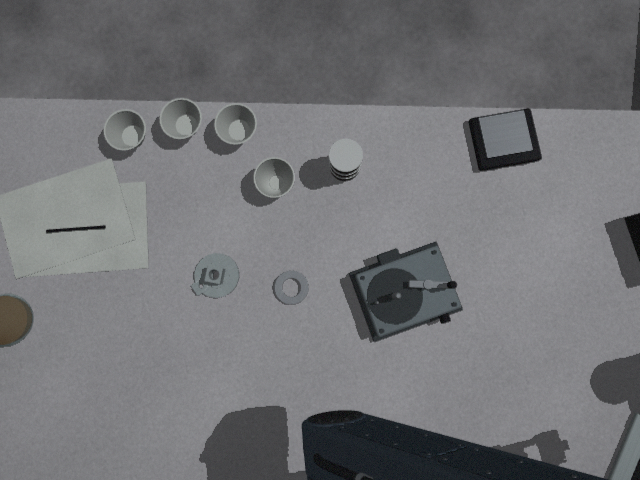

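View pics/scene0.png

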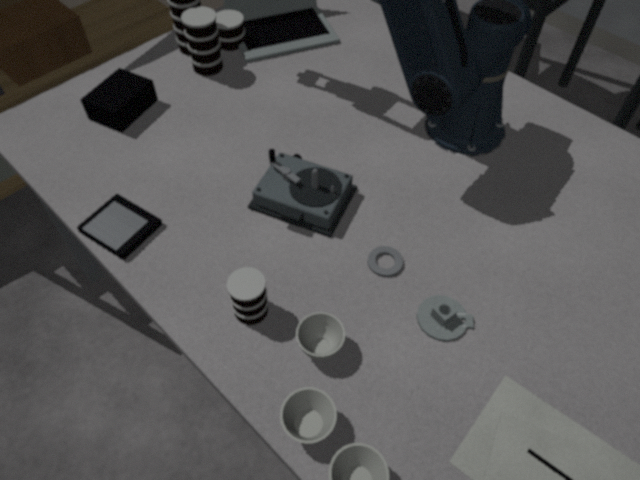

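Call:
servo_tool(rows=[-1, 0.032, -0.024, -0.006, 0, -1, 0.032, -0.024, -0.006, 0, -1, 0.032, -0.024, -0.006, 0, -1, 0.032, -0.024, -0.006, 0, -1, 0.032, -0.024, -0.006, 0])

```text
time: 1.42
position: [0.304, -0.4328, 0.2529]
tool_rot: [0.989, 0.15, 0.0, 0.0]
ft_force: [0.3, 0.2, -0.2]
grip_width: 0.0871
grip_force: 0.0
```

Call:
servo_tool(rows=[-1, 0.032, -0.024, -0.006, 0, -1, 0.032, -0.024, -0.006, 0, -1, 0.032, -0.024, -0.006, 0, -1, 0.032, -0.024, -0.006, 0, -1, 0.032, -0.024, -0.006, 0])

```text
time: 1.83
position: [0.4211, -0.2703, 0.2831]
tool_rot: [0.989, 0.151, 0.0, 0.0]
ft_force: [0.7, -0.5, 0.2]
grip_width: 0.087
grip_force: 0.0
```

Call:
servo_tool(rows=[-1, 0.032, -0.024, -0.006, 0, -1, 0.032, -0.024, -0.006, 0, -1, 0.032, -0.024, -0.006, 0, -1, 0, 0, 0, -7, -1, 0, 0, 0, -7])

```text
time: 2.25
position: [0.4919, -0.1723, 0.3012]
tool_rot: [0.961, 0.275, 0.001, 0.001]
ft_force: [-0.2, -0.1, -0.3]
grip_width: 0.0867
grip_force: 0.0
```

Call:
servo_tool(rows=[-1, 0, 0, 0, -7, -1, 0, 0, 0, -7, -1, 0, 0, 0, -7, -1, 0, 0, 0, -7, -1, 0, 0, 0, -7])

```text
time: 2.67
position: [0.4904, -0.1746, 0.3006]
tool_rot: [0.835, 0.55, 0.0, 0.0]
ft_force: [1.1, 0.2, 0.6]
grip_width: 0.087
grip_force: 0.0
```

Call:
servo_tool(rows=[-1, 0, 0, 0, -7, -1, 0, 0, 0, -7, -1, 0, 0, 0, -7, -1, 0, 0, 0, -7, -1, 0, 0, 0, 0])

```text
time: 3.08
position: [0.4904, -0.1747, 0.3006]
tool_rot: [0.679, 0.734, -0.0, 0.0]
ft_force: [0.3, -0.3, -0.1]
grip_width: 0.0869
grip_force: 0.0
```

```bash
cat >> h.py <<'E'
def pose():
    o=robot.get_obs(); T=np.eye(4); T[:3,:3]=R.from_quat(o['tool_rot']).as_matrix(); T[:3,3]=o['position']; return o,T
def yaw(T): return np.degrees(np.arctan2(T[1,0],T[0,0]))
def wrist(fn, qs):
    o,T=pose(); c=shot('wrist',fn); M=T@c['mount']
    print('t',round(o['time'],2),'pos',T[:3,3].round(4),'yaw',yaw(T).round(2),'w',round(o['grip_width'],4),'F',np.round(o['ft_force'],1))
    for q in qs:
        r=robot.place_of(c,q); print(q,[(np.round(d['at'],4),round(d['score'],2)) for d in r[:2]])
    return c,M
def ray(c,M,uv,z):
    d=M[:3,:3]@(np.linalg.inv(c['intrinsics'])@[uv[0],uv[1],1]); p=M[:3,3]; return p+d*(z-p[2])/d[2]
def proj(c,M,P):
    q=c['intrinsics']@(np.linalg.inv(M)@[*P,1])[:3]; return q[:2]/q[2]
def delta(p,y=None):
    o,T=pose(); print('shift',(T[:3,:3].T@(np.array(p)-T[:3,3])).round(4),'turn',None if y is None else round((yaw(T)-y+180)%360-180,2))
E
python3 - <<'E'
from h import *
c,M=wrist('w1.png',['seat','pin_tip','latch_pivot','latch_knob'])
print(c['mount'].round(3))
E
```

```text
t 3.08 pos [ 0.4904 -0.1747  0.3006] yaw 94.47 w 0.0869 F [ 0.3 -0.3 -0.1]
seat [(array([ 0.4817, -0.0992,  0.0621]), 0.87)]
pin_tip [(array([ 0.4616, -0.0533,  0.0782]), 0.71)]
latch_pivot [(array([ 0.5066, -0.1648,  0.0693]), 0.59)]
latch_knob [(array([ 0.5101, -0.2126,  0.0979]), 0.83), (array([ 0.4785, -0.0992,  0.0642]), 0.22)]
[[ 0.    -0.967 -0.254  0.071]
 [ 1.     0.     0.001  0.   ]
 [-0.    -0.254  0.967 -0.162]
 [ 0.     0.     0.     1.   ]]
```

View pics/w1.png

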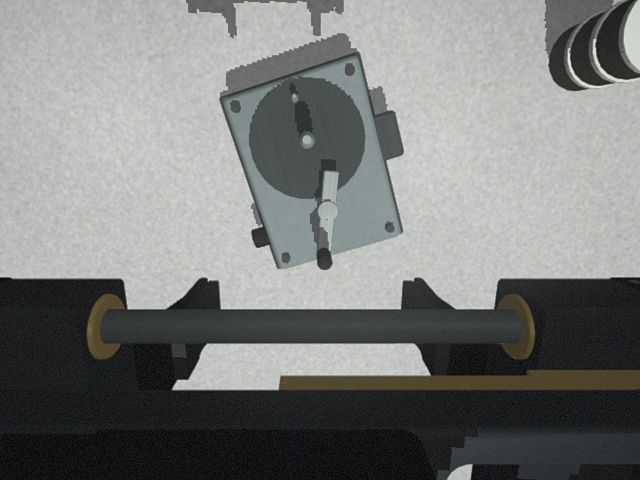

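Run:
```python
from h import *
c,M=wrist(None,['seat','pin_tip','latch_pivot','latch_knob'])
for n,uv,z in [('shaft',(307,141),.114),('pin',(295,98),.080),('pivot',(327,211),.081),('knobtop',(324,262),.1125)]: print(n,ray(c,M,uv,z).round(4))
for n in ['seat','pin_tip','latch_pivot','latch_knob']:
    pass
print(proj(c,M,[.510,-.2136,.1125]))
im=c['pixels'][40:290,200:420]; cv2.imwrite('pics/w1c.png',cv2.resize(im,None,fx=2.4,fy=2.4,interpolation=2)[:,:,::-1])
delta([.510,-.2145,.090],94)
```

```text
t 3.33 pos [ 0.4904 -0.1747  0.3006] yaw 94.25 w 0.0867 F [-0.1  0.2  0.1]
seat [(array([ 0.4804, -0.0969,  0.0616]), 0.76), (array([ 0.5051, -0.1648,  0.0719]), 0.36)]
pin_tip [(array([ 0.4616, -0.055 ,  0.077 ]), 0.88)]
latch_pivot [(array([ 0.5053, -0.1648,  0.074 ]), 0.95)]
latch_knob [(array([ 0.5101, -0.2108,  0.0973]), 0.92)]
shaft [ 0.4817 -0.0959  0.114 ]
pin [ 0.4667 -0.0555  0.08  ]
pivot [ 0.5076 -0.1646  0.081 ]
knobtop [ 0.5072 -0.2114  0.1125]
[326.58405452 264.30768316]
shift [-0.0412  0.0165  0.2106] turn 0.32
```

View pics/w1c.png

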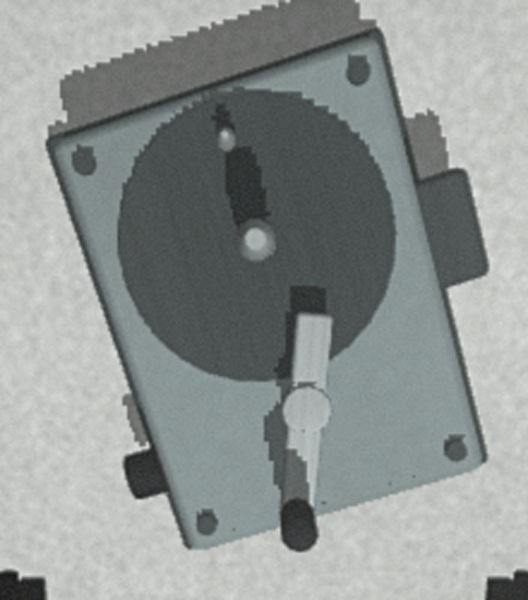

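Call:
servo_tool(rows=[-1, -0.039, 0.015, 0, 0, -1, 0, 0, 0.04, 0, -1, 0, 0, 0.04, 0, -1, 0, 0, 0.04, 0, -1, 0, 0, 0.04, 0], newtons=15)

```text
time: 4.0
position: [0.5086, -0.2127, 0.1394]
tool_rot: [0.68, 0.733, 0.0, 0.001]
ft_force: [0.5, -0.4, -0.1]
grip_width: 0.0869
grip_force: 0.0
```

Call:
servo_tool(rows=[-1, 0, 0, 0.03, 0, -1, 0, 0, 0.021, 0, 1, 0, 0, 0, 0, 1, 0, 0, 0, 0, 1, 0, 0, 0, 0])

```text
time: 4.42
position: [0.5093, -0.213, 0.0907]
tool_rot: [0.68, 0.733, 0.0, 0.001]
ft_force: [-1.2, 0.1, -0.8]
grip_width: 0.0744
grip_force: 0.0
```

Call:
servo_tool(rows=[1, 0, 0, 0, 0, 1, 0, 0, 0, 0, 1, 0, 0, 0, 0, 1, 0, 0, 0, 0, 1, 0, 0, 0, 0])

```text
time: 4.83
position: [0.5086, -0.2125, 0.0902]
tool_rot: [0.68, 0.733, 0.0, 0.001]
ft_force: [-0.5, -0.1, -0.4]
grip_width: 0.0417
grip_force: 0.0
```

Call:
servo_tool(rows=[1, 0, 0, 0, 0, 1, 0, 0, 0, 0, 1, 0, 0, 0, 0, 1, 0, 0, 0, 0, 1, 0, 0, 0, 0])

```text
time: 5.25
position: [0.5081, -0.2124, 0.0895]
tool_rot: [0.68, 0.733, -0.0, -0.0]
ft_force: [0.2, -0.1, 0.6]
grip_width: 0.0152
grip_force: 15.0
```

Run:
```python
from h import *
o,T=pose(); print(T[:3,3],yaw(T),o['grip_width'],o['ft_force'])
```

```text
[ 0.50810259 -0.212363    0.08946102] 94.36064815470263 0.015212620491525773 [ 0.1882364  -0.09378075  0.59047568]
```

Call:
servo_tool(rows=[1, 0.0004, -0.0058, 0, 7, 1, 0.0004, -0.0058, 0, 7, 1, 0.0004, -0.0058, 0, 7, 1, 0.0004, -0.0058, 0, 7, 1, 0.0004, -0.0058, 0, 7])

```text
time: 5.67
position: [0.4813, -0.2042, 0.0895]
tool_rot: [0.871, 0.492, 0.002, -0.0]
ft_force: [5.4, 6.4, -2.4]
grip_width: 0.0154
grip_force: 15.0
```

Call:
servo_tool(rows=[1, 0.0004, -0.0058, 0, 7, 1, 0.0004, -0.0058, 0, 7, 1, 0.0004, -0.0058, 0, 7, 1, 0.0004, -0.0058, 0, 7, 1, 0.0004, -0.0058, 0, 7])

```text
time: 6.08
position: [0.4648, -0.1839, 0.0896]
tool_rot: [0.978, 0.207, 0.003, 0.001]
ft_force: [9.2, 2.7, -5.3]
grip_width: 0.0156
grip_force: 15.0
```

Call:
servo_tool(rows=[1, 0, 0, 0, 0, -0.3, 0, 0, 0, 0, -0.3, 0, 0, 0, 0, -0.3, 0, 0, 0, 0, -0.3, 0, 0, 0, 0])

```text
time: 6.5
position: [0.4612, -0.1842, 0.0895]
tool_rot: [0.978, 0.211, -0.0, -0.0]
ft_force: [0.6, -0.5, -0.4]
grip_width: 0.0345
grip_force: 0.0
```

Call:
servo_tool(rows=[-0.3, 0, 0, -0.02, 0, -0.3, 0, 0, -0.04, 0, -0.3, 0, 0, -0.04, 0, -0.3, 0, 0, -0.04, 0, -0.3, 0, 0, -0.04, 0])

```text
time: 6.92
position: [0.4607, -0.1839, 0.2713]
tool_rot: [0.978, 0.211, -0.0, -0.0]
ft_force: [-0.5, -1.3, -0.8]
grip_width: 0.0556
grip_force: 0.0
```

Run:
```python
from h import *
c,M=wrist('w2.png',['seat','pin_tip','latch_pivot','latch_knob'])
c=shot('top')
for q in ['latch_pivot','latch_knob']: print(robot.place_of(c,q))
delta([.52,.30,.25]); delta([.52,.20,.25])
```

```text
t 6.92 pos [ 0.4607 -0.1839  0.2713] yaw 24.32 w 0.0556 F [-0.5 -1.3 -0.8]
seat [(array([ 0.4794, -0.0996,  0.0573]), 0.57)]
pin_tip [(array([ 0.4625, -0.0531,  0.0786]), 0.93)]
latch_pivot [(array([ 0.5063, -0.1659,  0.0715]), 0.56)]
latch_knob [(array([ 0.4655, -0.1829,  0.0957]), 0.93)]
[{'at': [0.4802, -0.0966, 0.057], 'score': 0.55}]
[{'at': [0.4638, -0.184, 0.0944], 'score': 0.64}]
shift [ 0.2536 -0.4159  0.0187] turn None
shift [ 0.2124 -0.3248  0.0184] turn None
```

Call:
servo_tool(rows=[-1, 0.0155, -0.0355, 0, 0, -1, 0.0155, -0.0355, 0, 0, -1, 0.0155, -0.0355, 0, 0, -1, 0.0155, -0.0355, 0, 0, -1, 0.0155, -0.0355, 0, 0])

```text
time: 7.73
position: [0.4578, 0.0112, 0.268]
tool_rot: [0.978, 0.21, -0.002, -0.001]
ft_force: [-0.2, -0.2, -0.4]
grip_width: 0.0815
grip_force: 0.0
```

Call:
servo_tool(rows=[-1, 0.0155, -0.0355, 0, 0, -1, 0.0155, -0.0355, 0, 0, -1, 0.0155, -0.0355, 0, 0, -1, 0.0155, -0.0355, 0, 0, -1, 0.0155, -0.0355, 0, 0])

```text
time: 8.15
position: [0.4552, 0.2049, 0.268]
tool_rot: [0.978, 0.211, -0.002, 0.0]
ft_force: [0.5, -0.9, -0.3]
grip_width: 0.087
grip_force: 0.0
```

Call:
servo_tool(rows=[-1, 0.0155, -0.0355, 0, 0, -1, 0.0155, -0.0355, 0, 0, -1, 0.0155, -0.0355, 0, 0, -1, 0, 0, 0, 6.3, -1, 0, 0, 0, 6.3])

```text
time: 8.57
position: [0.4536, 0.3216, 0.2673]
tool_rot: [0.995, 0.102, -0.002, 0.001]
ft_force: [-0.6, -1.6, 0.7]
grip_width: 0.0869
grip_force: 0.0
```

Call:
servo_tool(rows=[-1, 0, 0, 0, 6.3, -1, 0, 0, 0, 6.3, -1, 0, 0, 0, 6.3, -1, 0, 0, 0, 0, -1, 0, 0, 0, 0])

```text
time: 8.98
position: [0.4543, 0.3191, 0.2681]
tool_rot: [0.998, -0.061, -0.001, 0.001]
ft_force: [-0.3, 0.2, -0.1]
grip_width: 0.0869
grip_force: 0.0
```

Run:
```python
from h import *
c,M=wrist('w3.png',['carrier_mid','carrier_pin_hole'])
print(robot.get_obs()['q'])
im=c['pixels'][0:300,150:510]; cv2.imwrite('pics/w3c.png',cv2.resize(im,None,fx=2,fy=2,interpolation=2)[:,:,::-1])
np.savez('w3.npz',M=M,K=c['intrinsics'])
```

```text
t 8.98 pos [0.4543 0.3191 0.2681] yaw -6.99 w 0.0869 F [-0.3  0.2 -0.1]
carrier_mid [(array([0.5168, 0.315 , 0.0172]), 0.82)]
carrier_pin_hole [(array([0.4931, 0.3497, 0.0005]), 0.58)]
[4.11061563e-01 3.81479810e-01 1.55169755e+00 4.89388883e-05
 1.20967478e+00 2.10506691e+00]
```

View pics/w3c.png

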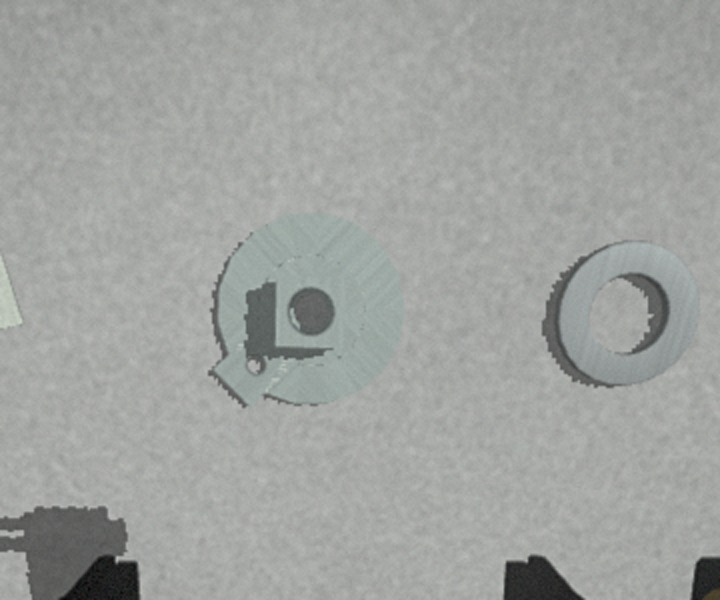

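Run:
```python
from h import *
z=np.load('w3.npz'); M=z['M']; c=dict(intrinsics=z['K'])
b=ray(c,M,(305.5,155.5),.038); d=ray(c,M,(304.75,154.2),.008); h=ray(c,M,(278,183),.008)
print(b,d,h)
for q in (b,d): v=h-q; print(np.hypot(*v[:2]),np.degrees(np.arctan2(v[1],v[0])))
```

```text
[0.51762639 0.31800433 0.038     ] [0.51869839 0.31906644 0.008     ] [0.49064879 0.3535312  0.008     ]
0.04460885195857251 127.21149979656343
0.04443647459432718 129.1408756777771
```

Call:
servo_tool(rows=[-1, 0.0315, -0.003, 0, 0, -1, 0.0315, -0.003, 0.02, 0, -1, 0, 0, 0.04, 0, -1, 0, 0, 0.04, 0, -1, 0, 0, 0.04, 0], newtons=30)

```text
time: 9.55
position: [0.519, 0.3174, 0.1284]
tool_rot: [0.998, -0.062, 0.001, -0.0]
ft_force: [0.8, 0.2, -1.0]
grip_width: 0.087
grip_force: 0.0
```

Call:
servo_tool(rows=[-1, 0, 0, 0.04, 0, -1, 0, 0, 0.04, 0, -1, 0, 0, 0.025, 0, -1, 0, 0, 0.01, 0, -1, 0, 0, 0, 0])

```text
time: 9.97
position: [0.5163, 0.3167, 0.0118]
tool_rot: [0.998, -0.062, -0.003, 0.001]
ft_force: [-0.4, -1.0, 0.3]
grip_width: 0.0872
grip_force: 0.0
```

Call:
servo_tool(rows=[1, 0, 0, 0, 0, 1, 0, 0, 0, 0, 1, 0, 0, 0, 0, 1, 0, 0, 0, 0, 1, 0, 0, 0, 0])

```text
time: 10.38
position: [0.519, 0.3179, 0.0161]
tool_rot: [0.998, -0.062, 0.001, -0.001]
ft_force: [0.8, 0.2, 0.2]
grip_width: 0.0615
grip_force: 0.0
```

Call:
servo_tool(rows=[1, 0, 0, 0, 0, 1, 0, 0, 0, 0, 1, 0, 0, 0, 0, 1, 0, 0, 0, 0, 1, 0, 0, 0, 0])

```text
time: 10.8
position: [0.518, 0.3174, 0.0147]
tool_rot: [0.998, -0.062, -0.0, 0.0]
ft_force: [-0.7, -0.4, 2.5]
grip_width: 0.0356
grip_force: 29.8
```

Run:
```python
from h import *
c,M=wrist('w4.png',['carrier_mid','carrier_pin_hole'])
```

```text
t 10.8 pos [0.518  0.3174 0.0147] yaw -7.16 w 0.0356 F [-0.7 -0.4  2.5]
carrier_mid [(array([0.5195, 0.3172, 0.0178]), 0.62)]
carrier_pin_hole []
```

Call:
servo_tool(rows=[1, 0, 0, -0.01, 0, 1, 0, 0, -0.03, 0, 1, 0, 0, -0.035, 0, 1, 0, 0, -0.035, 0, 1, 0, 0, -0.035, 0])

```text
time: 11.37
position: [0.517, 0.3173, 0.1604]
tool_rot: [0.998, -0.062, -0.001, 0.0]
ft_force: [0.4, 0.7, -4.0]
grip_width: 0.0358
grip_force: 29.8
```

Call:
servo_tool(rows=[1, 0, 0, -0.035, 0, 1, 0, 0, -0.035, 0, 1, -0.0028, 0.0162, -0.01, 0, 1, -0.0056, 0.0325, 0, 0, 1, -0.0056, 0.0325, 0, 0])

```text
time: 11.78
position: [0.4938, 0.2387, 0.2408]
tool_rot: [0.998, -0.061, 0.001, -0.0]
ft_force: [0.4, -0.3, -4.4]
grip_width: 0.0359
grip_force: 29.8
```

Call:
servo_tool(rows=[1, -0.0056, 0.0325, 0, 0, 1, -0.0056, 0.0325, 0, 0, 1, -0.0056, 0.0325, 0, 0, 1, -0.0056, 0.0325, 0, 0, 1, -0.0056, 0.0325, 0, 0])

```text
time: 12.2
position: [0.4445, 0.0799, 0.2395]
tool_rot: [0.998, -0.062, -0.0, -0.0]
ft_force: [0.7, -0.5, -3.6]
grip_width: 0.036
grip_force: 29.8
```

Call:
servo_tool(rows=[1, -0.0056, 0.0325, 0, 0, 1, -0.0056, 0.0325, 0, 0, 1, -0.0056, 0.0325, 0, 0, 1, -0.0056, 0.0325, 0, 0, 1, -0.0028, 0.0162, 0, 0])

```text
time: 12.62
position: [0.4013, -0.0634, 0.2396]
tool_rot: [0.998, -0.063, -0.0, 0.001]
ft_force: [0.3, -0.2, -4.0]
grip_width: 0.0356
grip_force: 29.8
```

Call:
servo_tool(rows=[1, 0, 0, 0, 5.8, 1, 0, 0, 0, 5.8, 1, 0, 0, 0, 5.8, 1, 0, 0, 0, 0, 1, 0, 0, 0, 0])

```text
time: 13.03
position: [0.4023, -0.0607, 0.2395]
tool_rot: [0.977, -0.211, -0.0, -0.0]
ft_force: [-0.1, 0.5, -3.7]
grip_width: 0.0358
grip_force: 29.8
```

Run:
```python
from h import *
c,M=wrist('w5.png',['seat','pin_tip','latch_pivot','carrier_mid','carrier_pin_hole'])
np.savez('w5.npz',M=M,K=c['intrinsics'])
```

```text
t 13.03 pos [ 0.4023 -0.0607  0.2395] yaw -24.4 w 0.0358 F [-0.1  0.5 -3.7]
seat [(array([ 0.4813, -0.0976,  0.0608]), 0.79)]
pin_tip [(array([ 0.4634, -0.053 ,  0.0816]), 0.76)]
latch_pivot [(array([ 0.5052, -0.1664,  0.0724]), 0.81)]
carrier_mid [(array([ 0.4021, -0.0592,  0.244 ]), 0.82)]
carrier_pin_hole []
```

View pics/w5.png

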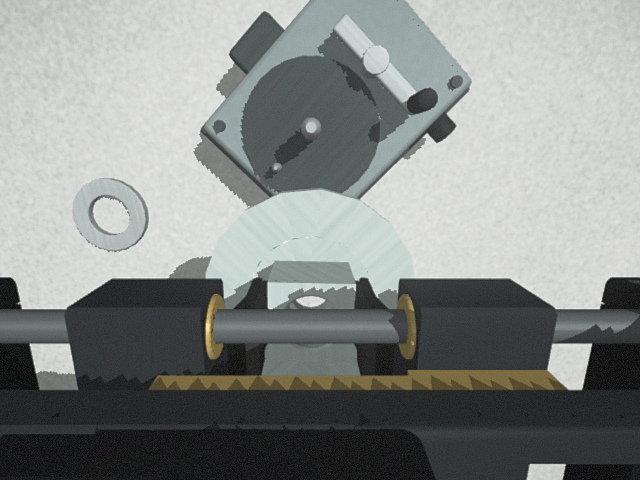

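Run:
```python
from h import *
z=np.load('w5.npz'); M=z['M']; c=dict(intrinsics=z['K'])
s=ray(c,M,(312,126),.114); p=ray(c,M,(276,167),.080); print('shaft',s,'pin',p)
v=(p-s)[:2]; print(np.hypot(*v),np.degrees(np.arctan2(*v[::-1])))
im=cv2.imread('pics/w5.png'); g=cv2.cvtColor(im,6).astype(float)
o,T=pose(); ax=T[:3,0]
# rim top edge by gradient at several columns, fit circle radius 52 at disc-top height in tool coords
zt=T[2,3]-.0067; pts=[]
for u in range(270,356,4):
    col=cv2.GaussianBlur(g,(5,5),0)[170:215,u]; k=np.argmax(np.diff(col)); q=ray(c,M,(u,170+k+.5),zt); pts.append((T[:3,:3].T@(q-T[:3,3]))[:2])
pts=np.array(pts); print(pts.round(4).tolist())
from scipy.optimize import least_squares
f=least_squares(lambda a: np.hypot(*(pts-a).T)-.052,[0,0],loss='soft_l1',f_scale=.0005); print('axis in tool',f.x, np.abs(f.fun).max())
```

```text
shaft [ 0.48079458 -0.09571416  0.114     ] pin [ 0.46474379 -0.0544721   0.08      ]
0.044255345522410165 111.2652394207835
[[0.0472, -0.0203], [0.0476, -0.0185], [0.0485, -0.0166], [0.049, -0.0148], [0.0495, -0.0129], [0.0495, -0.0111], [0.0499, -0.0092], [0.0499, -0.0074], [0.0499, -0.0055], [0.0504, -0.0037], [0.0504, -0.0019], [0.0504, -0.0], [0.0509, 0.0018], [0.0509, 0.0037], [0.0504, 0.0055], [0.05, 0.0074], [0.049, 0.0092], [0.0486, 0.0111], [0.0481, 0.0129], [0.0504, 0.0147], [0.0468, 0.0167], [0.0463, 0.0185]]
axis in tool [-0.0014889  -0.00180375] 0.0024802683655923974
```

Call:
servo_tool(rows=[1, 0.029, 0, 0, 0, 1, 0.029, 0, 0, 0, 1, 0.029, 0, 0, 0, 1, 0, 0, 0.03, 0, 1, 0, 0, 0.03, 0])

```text
time: 13.75
position: [0.4863, -0.0991, 0.1804]
tool_rot: [0.977, -0.212, 0.004, 0.001]
ft_force: [-1.4, 0.5, -4.8]
grip_width: 0.0357
grip_force: 29.8
```

Call:
servo_tool(rows=[1, 0, 0, 0.025, 0, 1, 0, 0, 0.012, 0, 1, 0, 0, 0, 0, 1, 0, 0, 0, 0, 1, 0, 0, 0, 0])

```text
time: 14.17
position: [0.483, -0.0975, 0.1433]
tool_rot: [0.977, -0.212, 0.001, 0.0]
ft_force: [0.3, -1.1, -4.0]
grip_width: 0.0359
grip_force: 29.8
```

Run:
```python
from h import *
delta([.4816,-.0967,.14],-24.3)
c=shot('top')
for q in ['carrier_mid','seat','pin_tip','carrier_pin_hole']: print(q,[(np.round(d['at'],4),round(d['score'],2)) for d in robot.place_of(c,q)[:2]])
c=shot('scene','s2.png')
for q in ['carrier_mid','seat','pin_tip','carrier_pin_hole']: print(q,[(np.round(d['at'],4),round(d['score'],2)) for d in robot.place_of(c,q)[:2]])
cv2.imwrite('pics/s2c.png',cv2.resize(c['pixels'][120:260,220:390],None,fx=4,fy=4,interpolation=2)[:,:,::-1])
print(pose()[0]['position'],pose()[0]['ft_force'])
```

```text
shift [-0.0016 -0.0001  0.0033] turn -0.23
carrier_mid [(array([7.866e-01, 2.290e-02, 4.000e-04]), 0.58)]
seat [(array([ 0.4661, -0.0545,  0.1351]), 0.55)]
pin_tip [(array([ 0.4659, -0.0551,  0.0808]), 0.58)]
carrier_pin_hole [(array([ 0.4685, -0.0541,  0.1316]), 0.55)]
carrier_mid [(array([ 0.7425,  0.1873, -0.0032]), 0.69), (array([ 0.4862, -0.1011,  0.1475]), 0.59)]
seat [(array([ 0.4847, -0.0971,  0.0573]), 0.94)]
pin_tip [(array([ 0.461 , -0.0532,  0.0748]), 0.83)]
carrier_pin_hole [(array([ 0.4714, -0.0542,  0.1265]), 0.89), (array([ 7.426e-01,  1.887e-01, -6.000e-04]), 0.2)]
[ 0.4820751  -0.09715476  0.14278809] [-0.94496298  0.04912894 -3.47279884]
```

View pics/s2c.png

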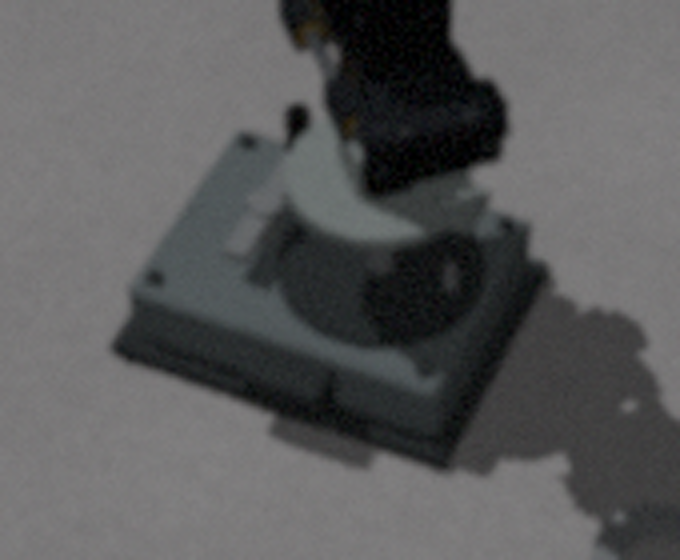

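Call:
servo_tool(rows=[1, 0, 0, 0.004, 0, 1, 0, 0, 0.004, 0, 1, 0, 0, 0.004, 0, 1, 0, 0, 0.004, 0, 1, 0, 0, 0.003, 0])

```text
time: 15.08
position: [0.4817, -0.097, 0.1228]
tool_rot: [0.977, -0.213, -0.001, -0.0]
ft_force: [0.0, -0.4, -4.2]
grip_width: 0.0361
grip_force: 29.8
```

Call:
servo_tool(rows=[1, 0, 0, 0.003, 0, 1, 0, 0, 0.003, 0, 1, 0, 0, 0.003, 0, 1, 0, 0, 0.003, 0, 1, 0, 0, 0, 0])

```text
time: 15.5
position: [0.4817, -0.097, 0.111]
tool_rot: [0.977, -0.213, -0.001, -0.0]
ft_force: [1.1, -0.6, -2.9]
grip_width: 0.0359
grip_force: 29.8
```

Call:
servo_tool(rows=[1, 0, 0, 0, 0])

```text
time: 15.58
position: [0.4819, -0.0971, 0.1114]
tool_rot: [0.977, -0.213, -0.0, -0.0]
ft_force: [0.8, 0.0, -3.6]
grip_width: 0.0357
grip_force: 29.8
```

Call:
servo_tool(rows=[1, 0, 0, 0.004, 0, 1, 0, 0, 0.004, 0, 1, 0, 0, 0.003, 0, 1, 0, 0, 0.002, 0, 1, 0, 0, 0.002, 0])

```text
time: 16.0
position: [0.4819, -0.0971, 0.0962]
tool_rot: [0.977, -0.213, -0.0, -0.0]
ft_force: [0.7, -0.2, -3.7]
grip_width: 0.0358
grip_force: 29.8
```

Call:
servo_tool(rows=[1, 0, 0, 0.001, 0, 1, 0, 0, 0.001, 0, 1, 0, 0, 0.001, 0, 1, 0, 0, 0.001, 0, 1, 0, 0, 0, 0])

```text
time: 16.42
position: [0.482, -0.0971, 0.0925]
tool_rot: [0.977, -0.213, -0.0, -0.0]
ft_force: [-0.1, -0.3, -3.4]
grip_width: 0.0359
grip_force: 29.8
```

Pin tip is entering cleanly; continue.

Call:
servo_tool(rows=[1, 0, 0, 0.001, 0, 1, 0, 0, 0.001, 0, 1, 0, 0, 0.001, 0, 1, 0, 0, 0.001, 0, 1, 0, 0, 0.001, 0])

```text
time: 16.83
position: [0.4816, -0.097, 0.0874]
tool_rot: [0.977, -0.212, -0.0, -0.0]
ft_force: [-0.8, -0.7, -2.6]
grip_width: 0.0358
grip_force: 29.8
```

Call:
servo_tool(rows=[1, 0, 0, 0.001, 0, 1, 0, 0, 0.001, 0, 1, 0, 0, 0.001, 0, 1, 0, 0, 0.001, 0, 1, 0, 0, 0, 0])

```text
time: 17.25
position: [0.4815, -0.097, 0.0833]
tool_rot: [0.977, -0.213, -0.001, -0.0]
ft_force: [-1.5, -0.0, -3.9]
grip_width: 0.0358
grip_force: 29.7
```

Call:
servo_tool(rows=[1, 0, 0, 0.001, 0, 1, 0, 0, 0.001, 0, 1, 0, 0, 0.001, 0, 1, 0, 0, 0.001, 0, 1, 0, 0, 0.001, 0])

```text
time: 17.67
position: [0.4816, -0.097, 0.0784]
tool_rot: [0.977, -0.213, -0.0, -0.0]
ft_force: [-2.9, -0.5, -1.5]
grip_width: 0.0358
grip_force: 29.7
```

Call:
servo_tool(rows=[1, 0, 0, 0.001, 0, 1, 0, 0, 0.001, 0, 1, 0, 0, 0.0005, 0, 1, 0, 0, 0, 0, 1, 0, 0, 0, 0])

```text
time: 18.08
position: [0.4816, -0.097, 0.0759]
tool_rot: [0.977, -0.213, -0.0, -0.0]
ft_force: [-3.5, -0.7, -3.0]
grip_width: 0.0361
grip_force: 29.7
```

Call:
servo_tool(rows=[1, -0.0006, 0.0003, 0, 0, 1, 0, 0, 0.0005, 0, 1, 0, 0, 0.0005, 0, 1, 0, 0, 0.0005, 0, 1, 0, 0, 0, 0])

```text
time: 18.5
position: [0.4814, -0.0971, 0.0747]
tool_rot: [0.977, -0.213, 0.0, -0.0]
ft_force: [-2.8, 1.2, -0.6]
grip_width: 0.0358
grip_force: 29.7
```

Call:
servo_tool(rows=[1, 0, 0, 0.0005, 0, 1, 0, 0, 0.0005, 0, 1, 0, 0, 0, 0])

```text
time: 18.75
position: [0.4815, -0.0971, 0.0746]
tool_rot: [0.977, -0.213, 0.0, 0.0]
ft_force: [-4.7, 1.4, 7.9]
grip_width: 0.0361
grip_force: 29.7
```

Call:
servo_tool(rows=[-0.2, 0, 0, 0, 0, -0.2, 0, 0, 0, 0, -0.2, 0, 0, 0, 0, -0.2, 0, 0, -0.005, 0, -0.2, 0, 0, -0.01, 0])

```text
time: 19.17
position: [0.4813, -0.0971, 0.0883]
tool_rot: [0.977, -0.213, -0.001, -0.0]
ft_force: [-0.9, -0.5, -0.0]
grip_width: 0.0513
grip_force: 0.0
```

Call:
servo_tool(rows=[-0.2, 0, 0, -0.03, 0, -0.2, 0, 0, -0.04, 0, -0.2, 0, 0, -0.04, 0, -0.2, -0.03, 0, -0.03, 0, -0.2, -0.03, 0, -0.03, 0])

```text
time: 19.58
position: [0.4289, -0.0733, 0.2604]
tool_rot: [0.977, -0.213, 0.002, 0.0]
ft_force: [-0.4, -0.3, 0.4]
grip_width: 0.0518
grip_force: 0.0
```

Call:
servo_tool(rows=[-0.2, 0, 0, 0, 0, -0.2, 0, 0, 0, 0])

```text
time: 19.75
position: [0.4279, -0.0725, 0.26]
tool_rot: [0.977, -0.212, 0.003, 0.001]
ft_force: [-0.1, -0.6, 0.2]
grip_width: 0.052
grip_force: 0.0
```

Run:
```python
from h import *
c,M=wrist('w6.png',['carrier_mid','carrier_pin_hole','pin_tip','latch_pivot','latch_knob'])
print(robot.get_obs()['q'].round(2) if hasattr(robot.get_obs()['q'],'round') else robot.get_obs()['q'])
delta([.464,-.184,.25],24)
cv2.imwrite('pics/w6c.png',cv2.resize(c['pixels'][0:280,180:500],None,fx=2,fy=2,interpolation=2)[:,:,::-1])
```

```text
t 19.75 pos [ 0.4279 -0.0725  0.26  ] yaw -24.53 w 0.052 F [-0.1 -0.6  0.2]
carrier_mid [(array([ 0.4833, -0.097 ,  0.0773]), 0.85)]
carrier_pin_hole [(array([ 0.4678, -0.0578,  0.0573]), 0.88), (array([ 0.4635, -0.0544,  0.0783]), 0.23)]
pin_tip [(array([ 0.4628, -0.054 ,  0.0795]), 0.7)]
latch_pivot [(array([ 0.5011, -0.1651,  0.0732]), 0.73)]
latch_knob [(array([ 0.4648, -0.1811,  0.0982]), 0.8)]
[-0.43  0.22  1.84  0.    1.08  1.57]
shift [0.079  0.0861 0.0061] turn -48.57
```

View pics/w6c.png

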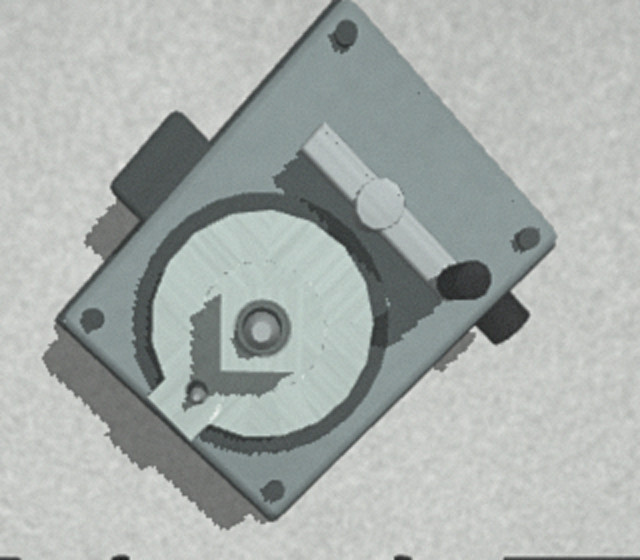

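Call:
servo_tool(rows=[-0.2, 0.0263, 0.0287, 0, 0, -0.2, 0.0263, 0.0287, 0, 0, -0.2, 0.0263, 0.0287, 0, 0, -0.2, 0, 0, 0, -7, -0.2, 0, 0, 0, -7], newtons=20)

```text
time: 20.47
position: [0.4647, -0.1865, 0.256]
tool_rot: [0.996, -0.091, -0.001, -0.0]
ft_force: [-0.7, 0.3, -0.2]
grip_width: 0.0523
grip_force: 0.0
```

Call:
servo_tool(rows=[-0.2, 0, 0, 0, -7, -0.2, 0, 0, 0, -7, -0.2, 0, 0, 0, -7, -0.2, 0, 0, 0, -7, -0.2, 0, 0, 0, -6.5])

```text
time: 20.88
position: [0.4638, -0.184, 0.2561]
tool_rot: [0.978, 0.21, -0.001, -0.001]
ft_force: [-1.1, -0.2, 0.7]
grip_width: 0.0524
grip_force: 0.0
```

Call:
servo_tool(rows=[-0.2, 0, 0, 0.03, 0, -0.2, 0, 0, 0.04, 0, -0.2, 0, 0, 0.03, 0, -0.2, 0, 0, 0, 0, -0.2, 0, 0, 0, 0])

```text
time: 21.3
position: [0.4628, -0.1833, 0.1555]
tool_rot: [0.978, 0.207, -0.002, -0.002]
ft_force: [0.3, -0.8, 0.2]
grip_width: 0.0525
grip_force: 0.0
```

Run:
```python
from h import *
delta([.464,-.1835,.09],24)
print(pose()[1][:3,3])
```

```text
shift [0.0012 0.001  0.0655] turn -0.07
[ 0.46279957 -0.18325007  0.15551977]
```

Call:
servo_tool(rows=[-0.2, 0.001, 0.0005, 0.025, 0, -0.2, 0, 0, 0.025, 0, -0.2, 0, 0, 0.015, 0, 1, 0, 0, 0, 0, 1, 0, 0, 0, 0])

```text
time: 21.72
position: [0.4659, -0.1845, 0.0935]
tool_rot: [0.978, 0.207, 0.001, 0.001]
ft_force: [-0.6, 0.4, -0.0]
grip_width: 0.0454
grip_force: 0.0
```

Call:
servo_tool(rows=[1, 0, 0, 0, 0, 1, 0, 0, 0, 0, 1, 0, 0, 0, 0, 1, 0, 0, 0, 0, 1, 0, 0, 0, 0])

```text
time: 22.13
position: [0.4651, -0.1839, 0.0932]
tool_rot: [0.978, 0.207, 0.0, 0.0]
ft_force: [0.2, 0.0, 3.9]
grip_width: 0.0156
grip_force: 20.0
```

Call:
servo_tool(rows=[1, 0.0004, 0.0057, 0, -7, 1, 0.0004, 0.0057, 0, -7, 1, 0.0004, 0.0057, 0, -7, 1, 0.0004, 0.0057, 0, -7, 1, 0.0004, 0.0057, 0, -7])

```text
time: 22.55
position: [0.4831, -0.2052, 0.0932]
tool_rot: [0.869, 0.495, -0.001, -0.0]
ft_force: [-4.9, -0.8, 5.5]
grip_width: 0.0153
grip_force: 20.0
```

Call:
servo_tool(rows=[1, 0.0004, 0.0057, 0, -7, 1, 0.0004, 0.0057, 0, -7, 1, 0.0004, 0.0057, 0, -7, 1, 0.0004, 0.0057, 0, -7, 1, 0, 0, 0, 0])

```text
time: 22.97
position: [0.5058, -0.2124, 0.0932]
tool_rot: [0.724, 0.689, -0.001, 0.001]
ft_force: [-3.4, -3.9, 5.9]
grip_width: 0.0156
grip_force: 20.0
```

Run:
```python
from h import *
o,T=pose(); print(T[:3,3],yaw(T),o['grip_width'],o['ft_force'])
d=T[:2,3]-[.5062,-.1663]; a=np.degrees(np.arctan2(d[1],d[0])); print(np.hypot(*d),a,'latch deg',110.9+180-a-360)
```

```text
[ 0.50575433 -0.21236995  0.09322198] 87.15923189609182 0.015578900677728115 [-3.39527508 -3.93025437  5.92430325]
0.04607210991759814 -90.55425157119919 latch deg 21.454251571199165
```

Remaining about 21–24°; go on and press slightly against the stop.

Call:
servo_tool(rows=[1, 0.0004, 0.0057, 0, -7, 1, 0.0004, 0.0057, 0, -7, 1, 0.0004, 0.0057, 0, -7, 1, 0, 0.001, 0, -1, 1, 0, 0, 0, 0])

```text
time: 23.38
position: [0.5233, -0.2098, 0.0932]
tool_rot: [0.582, 0.813, -0.001, 0.001]
ft_force: [-2.9, -4.3, 5.4]
grip_width: 0.0151
grip_force: 20.0
```

Run:
```python
from h import *
o,T=pose(); print(T[:3,3],yaw(T),o['grip_width'],o['ft_force'])
d=T[:2,3]-[.5062,-.1663]; a=np.degrees(np.arctan2(d[1],d[0])); print(np.hypot(*d),a,'latch deg',110.9+180-a-360)
print('tool-frame force',T[:3,:3].T@o['ft_force'])
```

```text
[ 0.52327447 -0.209763    0.09323741] 108.83413256013267 0.015054754184943713 [-2.93319904 -4.34977436  5.39294887]
0.046696567545575635 -68.55258402875798 latch deg -0.5474159712420601
tool-frame force [-3.18492191 -4.18298669 -5.38209865]
```

Call:
servo_tool(rows=[1, 0, 0.001, 0, -1, 1, 0, 0.001, 0, 0, 1, 0, 0.001, 0, 0, 1, 0, 0, 0, 0])

```text
time: 23.72
position: [0.5249, -0.2093, 0.0932]
tool_rot: [0.575, 0.818, -0.002, 0.0]
ft_force: [-5.6, -5.0, 6.0]
grip_width: 0.0153
grip_force: 20.0
```

Call:
servo_tool(rows=[1, 0, 0.001, 0, 0, 1, 0, 0.001, 0, 0, 1, 0, 0, 0, 0])

```text
time: 23.97
position: [0.5251, -0.2093, 0.0932]
tool_rot: [0.575, 0.818, -0.003, -0.001]
ft_force: [-9.5, -9.3, 8.3]
grip_width: 0.0155
grip_force: 20.0
```

At the stop: no further motion and force rises. Release, retreat and verify.

Call:
servo_tool(rows=[1, 0, -0.002, 0, 0, -0.3, 0, 0, 0, 0, -0.3, 0, 0, 0, 0, -0.3, 0, 0, 0, 0, -0.3, 0, 0, -0.005, 0])

```text
time: 24.38
position: [0.5254, -0.2065, 0.0966]
tool_rot: [0.575, 0.818, 0.0, -0.001]
ft_force: [-0.2, 0.7, 0.1]
grip_width: 0.0346
grip_force: 0.0
```

Call:
servo_tool(rows=[-0.3, 0, 0, -0.02, 0, -0.3, 0, 0, -0.04, 0, -0.3, 0, 0, -0.04, 0, -0.3, 0, 0, -0.04, 0, -0.3, 0, 0, -0.04, 0])

```text
time: 24.8
position: [0.5258, -0.2066, 0.2794]
tool_rot: [0.574, 0.819, 0.0, -0.0]
ft_force: [0.5, -0.4, -0.4]
grip_width: 0.0554
grip_force: 0.0
```

Call:
servo_tool(rows=[-0.3, -0.02, 0, 0, 0, -0.3, 0, 0, 0, 0, -0.3, 0, 0, 0, 0])

```text
time: 25.05
position: [0.5328, -0.2261, 0.2776]
tool_rot: [0.574, 0.819, 0.0, -0.0]
ft_force: [0.0, 0.6, -0.5]
grip_width: 0.0563
grip_force: 0.0
```

Run:
```python
from h import *
c,M=wrist('w7.png',['carrier_mid','carrier_pin_hole','pin_tip','latch_pivot','latch_knob'])
c2=shot('top')
for q in ['burr_ring','bowl','tubs','latch_knob']: print(q,[(np.round(d['at'],4),round(d['score'],2)) for d in robot.place_of(c2,q)[:1]])
```

```text
t 25.05 pos [ 0.5328 -0.2261  0.2776] yaw 109.87 w 0.0563 F [ 0.   0.6 -0.5]
carrier_mid [(array([ 0.4829, -0.0968,  0.0801]), 0.71), (array([ 0.4819, -0.0986,  0.0634]), 0.24)]
carrier_pin_hole [(array([ 0.465 , -0.0557,  0.0565]), 0.75)]
pin_tip [(array([ 0.4628, -0.0543,  0.08  ]), 0.75)]
latch_pivot [(array([ 0.5049, -0.1647,  0.0718]), 0.97)]
latch_knob [(array([ 0.5278, -0.2077,  0.1008]), 0.63)]
burr_ring [(array([0.4945, 0.1445, 0.0018]), 0.56)]
bowl [(array([7.425e-01, 1.816e-01, 1.000e-04]), 0.98)]
tubs [(array([ 0.7856,  0.0228, -0.0013]), 0.9)]
latch_knob [(array([ 0.5247, -0.2106,  0.0931]), 0.6)]
```

View pics/w7.png

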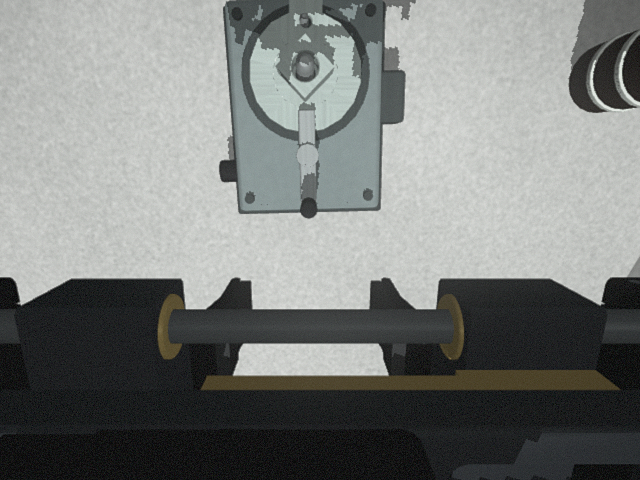

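The picture shows the latch bar from the knob (308,208) through the pivot (307,155) to its tip (307,105). It points at the shaft (305,65) over the carrier's rim, and the carrier lies flat.

```bash
python3 -c "
from rig import robot
print(robot.hand_in())"
```

```text
the job is handed in; nothing more can be done
None
```

The carrier is seated flat and fully home on the shaft and pin, the latch is closed against its stop over the rim, the ring, bowl and tubs were not touched, and the job was handed in at about 25 s.

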